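Fit a U-bolt clamp over an exhaust pipe

ROBOT

A 7-joint arm with a two-finger parallel gripper is mounted at the origin on the work surface. World frame = base frame: x ahead of the robot, y to its left, z up, the work surface at z = 0. Lengths are in m, angles in rad, forces in N, time in s.
With the tool pointing down it reaches from about 0.425 to 0.925 m from the base axis. Payload 6.8 kg.
Tool frame: the origin (TCP) lies at the very end of the fingers, on their centre line; the grasp point (between the pads) lies 19 mm behind it; z points along the fingers, y is the line along which they close (so a half turn about z gives the same grasp; the last joint's range is limited). The gripper opens to 85 mm and grips with 20 to 120 N. Pads are 22 mm wide; open, the fingers measure 114 mm over their backs; the gripper's body (76 mm by 85 mm) begins 54 mm behind the grasp point. The pads swing forward as they close: fully open they stand 13 mm farther back than shut.
Start: joints at [1.176, 0.477, 0.022, 1.555, -0.011, 1.109, -0.083], TCP at [0.191, -0.647, 0.231] pointing down, gripper open.
Joint ranges: [-2.96, 2.96], [-0.34, 2.1], [-1.41, 1.46], [0.24, 2.44], [-1.37, 4.51], [0.17, 1.92], [-2.96, 2.96]. Speed limits (rad/s): [2.39, 2.39, 3.14, 3.14, 3.14, 3.14, 3.14].

INTERFACE

Orientations are given as a unit quaternion [w, x, y, z].
In Python, from station import get_obs, read_camera, hand_in gives the robot as it stands.
- The arm moves only by the tool arm_command, never from a script. Its argument "commands" is one flat list of numbers, 7 for each row, row after row: the shift along the tool's x, y, z in m, then the turn, a rotation vector about the tool's x, y, z in degrees, then the opening, from 0 (shut) to 1 (fully open). In form: [tx, ty, tz, rx, ry, rz, fingers, tx, ty, tz, rx, ry, rz, fingers, ...]. A call has 1 to 8 rows; each row is the pose to reach, as a shift and turn from the pose commanded when the call began, along the tool's axes at that moment; what a row does not reach only later rows make up. A row lasts 1/10 s, in which the tool goes at most 50 mm and 8.59 degrees, less where a joint would pass 70% of its speed; a pose out of reach is approached as far as the arm can. A call with a gripper value outside its range is refused whole. The fingers move at their own pace and stop on an object; "force" is the grip in N (left out, the last holds). Time passes only in rows, so rows that repeat a pose let the fingers close. It gives the time, the measured TCP pose, the force, the opening and the grip force at its end, in the units of the state.
- get_obs(): the state, without advancing time (a new reading comes with each control period).
- read_camera(name): name is "scene" or "top" or "wrist"; returns a dict with "img" (400x640x3 uint8, red, green, blue), "camera_matrix" (3x3 intrinsics, pixels), "k1" (the pictures are not rectified: a ray, as slopes to the right and down, at radius r is drawn at 1 + k1 r^2 times it, then the intrinsics apply), "pose" (4x4, takes a point from camera to world coordinates). Camera axes: x right, y down, z forward; pixel columns grow to the right and rows downward; lengths in m; the calibration is good to about 2 mm. A picture is of the moment at which its call begins. There is no depth.
- hand_in(): hands the job in; it is judged then, once.
The state is a dict: "t": time; "q": joint angles; "joint_vel": joint speeds; "joint_torque": joint torques, N m; "eef_pos": TCP position; "tool_rot": TCP orientation; "contact_force": force on the tool from outside, world axes, zero at the start; "torque": the same for the moment, N m; "gripper_width": opening from 0.0 (shut) to 1.0 (fully open); "grasp_force": force on a finger pad.
Only numpy, scipy, OpenCV 4.12 (cv2) and the standard library are available. Lean on these libraries where they do the work, as an engineer would, in place of code of your own. Each camera call takes 0.05 s, during which the arm holds its last target. There are 200 camera calls.

TASK

Take the yellow U-bolt out of the wooden rack and fit it over the steel pipe: feel out where the bracket's two holes are, pass both legs down through them together, and gently press the U-bolt fully home so that its bow sits on the pipe. Let go of it there, and leave the jar, spanner, screwdriver and parts tray alone.

Things in the scene. Friction and masses are not known exactly. Their poses are not given: they have to be found in the camera images.
- ubolt_lug (a point): Centre of the flat upright grip lug on the bow of the loose yellow U-bolt (0.15 to 0.3 kg), which stands legs down in the rack, leaning at most a few degrees. Axes: z up, x from leg to leg, y across (the thin way). Lug 36 (x) by 12 (y) mm, top 15 mm above this point; the bow's top is 15 mm below it. Grip the lug across y from above, fingertips above the bow.
- ubolt: The same U-bolt: round bar 10 mm thick bent to a U. Origin midway between its two round leg ends, axes as the lug's, lug centre 99 mm above it. The legs run at x = +27 and -27 mm from z = 0 up into the bow; the bow's inside top is at z = 74 mm.
- rack: Fixed wooden block 110 (x) by 60 (y) by 50 mm high, origin at the centre of its underside, z up; its two pockets, 15 by 12 mm at x = +27 and -27 mm, are 44 mm deep and hold the U-bolt's legs loosely.
- pipe_crest (a point): Point on the top line of the fixed steel pipe, half-way along, 100 mm above the bench; z up, y along the pipe, x across. Pipe 40 mm in diameter, 200 mm long, on two blue supports (60 mm wide, 18 thick) at y = +80 and -80 mm, lower than its top. When the U-bolt is home its bow rests on the pipe and its lug centre is 25 mm above the pipe's top.
- plate_mid (a point): Nominal middle of the aluminium bracket plate under the pipe, on its upper face, 42 mm below the pipe's top; axes as the pipe's. Plate 100 (x) by 50 (y) mm, 16 thick, with two through holes 13 (x) by 12 (y) mm at x = +27 and -27 mm, either side of the pipe. It was bolted on by eye: both holes lie together -12 to +12 mm off this point along y, unmeasured: feel for them.
- stand: Blue base that carries pipe, bracket and keeper, fixed to the bench: plate 140 (x) by 200 (y) by 8 mm, origin at the centre of its underside straight below the pipe's mid point, y along the pipe. All of it is stiff and unyielding: a push of more than 40 N by the U-bolt on any of it spoils the job.
- keeper (a joint): How far (m) the black keeper plate under the bracket has been pushed down; 0 at the start. The leg ends meet it 20 mm below the bracket's upper face; it slides down stiffly (8 N, constant, more than the U-bolt's weight) and stays where it is left. The U-bolt is home after about 0.012, when the bow stops on the pipe.
- jar: White jar with red lid, 48 mm in diameter, 75 mm high, origin at the centre of its underside. Leave alone.
- spanner: Steel spanner 170 mm long lying beyond the work, origin at its underside. Leave alone.
- driver: Screwdriver 180 mm long, red handle, lying beyond the work, origin at its underside. Leave alone.
- nutbox: Small open yellow parts tray, 100 by 75 by 40 mm, origin at the centre of its underside. Leave alone.
Things that resemble listed ones, but are neither listed nor needed, are in the scene too. Of the things that look like the ubolt, the middle-sized one is meant. Of the things that look like the stand, the larger one is meant.

How it is judged:
By the outcome, as a careful person would: the job done as asked, in the order asked, and still so for the second after the job is handed in, with the robot touching nothing.
It also fails if it takes over 64 s, if anything falls off the work surface, if the arm or the gripper's body presses on something with over 40 N, if the wrist force passes 120 N, or if a joint passes its speed limit or range.

## Working session

There is one attempt and no reset: what is moved stays moved. The work goes in short steps, Python scripts to look and compute and a tool call to move; the robot and the scene stay as the last step left them, time stands still between calls to the robot, and variables do not carry over. Pictures are saved under pics/ and viewed, at most 10 in all, crops included, and the job is handed in when it is done.

Besides the shell and the picture viewer there is one more tool, called by a JSON object that holds its "api" and its "payload", one argument or row to a line. arm_command: Moves the arm, as the interface text tells. Its arguments: {"type":"object","properties":{"commands":{"type":"array","items":{"type":"number"}},"force":{"type":"number"}},"required":["commands"]}

```bash
ls; mkdir -p pics; cat > h.py <<'E'
import numpy as np, cv2
from station import get_obs, read_camera
def ray(c,uv):
    K=c["camera_matrix"];k=c["k1"];uv=np.atleast_2d(uv).astype(float)
    p=cv2.undistortPoints(uv[:,None],K,np.array([k,0,0,0.]))[:,0]
    d=np.c_[p,np.ones(len(p))]@c["pose"][:3,:3].T
    return c["pose"][:3,3],d
def onz(c,uv,z):
    o,d=ray(c,uv);return o+d*((z-o[2])/d[:,2])[:,None]
def tri(c1,u1,c2,u2):
    A=0;b=0;L=[]
    for c,u in((c1,u1),(c2,u2)):
        o,d=ray(c,u);d=d[0]/np.linalg.norm(d[0]);P=np.eye(3)-np.outer(d,d);A=A+P;b=b+P@o;L.append((o,P))
    x=np.linalg.solve(A,b);return x,[np.linalg.norm(P@(x-o)) for o,P in L]
E
python3 - <<'E'
from h import *
ims=[]
for n in("scene","top","wrist"):
    c=read_camera(n);np.save(n+"0.npy",c,allow_pickle=True);cv2.imwrite(f"pics/{n}0.png",c["img"][:,:,::-1]);print(n,c["pose"].round(3).tolist(),c["k1"],c["camera_matrix"][0,0])
print(get_obs())
E
```

```text
pics
scene [[0.861, 0.289, -0.419, 0.865], [0.509, -0.458, 0.729, -0.567], [0.019, -0.841, -0.541, 0.531], [0.0, 0.0, 0.0, 1.0]] -0.09027347788895912 380.47700746767146
top [[0.002, -0.994, 0.109, 0.42], [-1.0, -0.003, -0.005, 0.024], [0.005, -0.109, -0.994, 1.015], [0.0, 0.0, 0.0, 1.0]] -0.093160540219819 394.0534482466295
wrist [[0.283, -0.927, -0.248, 0.252], [-0.959, -0.273, -0.071, -0.629], [-0.002, 0.258, -0.966, 0.372], [0.0, 0.0, 0.0, 1.0]] -0.015385465400265362 317.05380473937964
{'t': 0.15, 'q': array([ 1.17590517,  0.47763185,  0.02234642,  1.55616194, -0.01153312,
        1.10928271, -0.08310503]), 'joint_vel': array([-0.00107471, -0.00057101,  0.00184202, -0.00156833, -0.00063683,
       -0.00163614, -0.00230848]), 'joint_torque': array([ 3.15747711e-03, -5.96927190e+01,  1.61038823e+00, -2.81489700e+01,
        1.26524662e-02,  6.57600205e-03,  1.58432721e-05]), 'eef_pos': array([ 0.19082816, -0.64702259,  0.23056089]), 'tool_rot': array([-6.65875046e-04,  9.89736314e-01,  1.42904058e-01, -1.28808313e-04]), 'contact_force': array([-0.7827366 ,  0.70778802, -0.96930544]), 'torque': array([-0.01443386, -0.11321329,  0.0439499 ]), 'grasp_force': 0.0, 'gripper_width': 0.9992272288545708}
```

View pics/scene0.png

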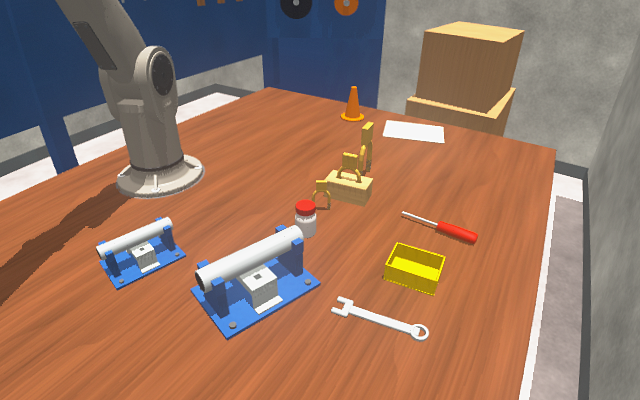

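View pics/top0.png

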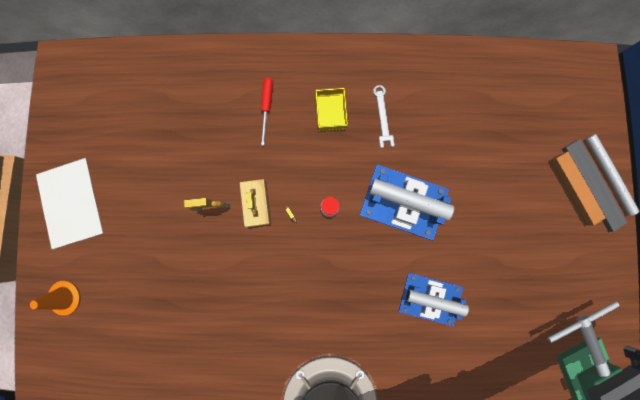

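The scene view shows three yellow U-bolts near (322,190), (349,165) and (367,150); the middle one stands in the rack. The larger stand is at about (256,280). In the top view the rack is at (255,203) and the larger stand at (407,203), with the jar at (330,207). I'll locate these roughly first.

```bash
python3 - <<'E'
from h import *
T=np.load("top0.npy",allow_pickle=True).item();S=np.load("scene0.npy",allow_pickle=True).item()
h=cv2.cvtColor(T["img"],cv2.COLOR_RGB2HSV);hs=cv2.cvtColor(S["img"],cv2.COLOR_RGB2HSV)
print("rack",h[190,262],h[215,262],"ubolt",h[200,251],h[205,255],"pipe",h[200,400],"scene lug",hs[158,349],"rack",hs[188,350],"blue",h[190,375])
def comp(m,x0,y0,x1,y1,z,nm,c=T):
    mm=np.zeros_like(m);mm[y0:y1,x0:x1]=m[y0:y1,x0:x1]
    cs,_=cv2.findContours(mm,0,2);k=max(cs,key=cv2.contourArea);r=cv2.minAreaRect(k)
    b=onz(c,cv2.boxPoints(r),z);print(nm,r,"world mid",b.mean(0).round(4),"edges",[(np.linalg.norm(b[i]-b[i-1]).round(4),np.degrees(np.arctan2(*(b[i]-b[i-1])[[1,0]])).round(1)) for i in(1,2)])
rk=cv2.inRange(h,(15,60,120),(35,255,255));comp(rk,235,170,275,235,.05,"rack")
yl=cv2.inRange(h,(20,190,120),(32,255,255));comp(yl,235,170,275,235,.12,"ubolt")
bl=cv2.inRange(h,(100,150,60),(125,255,255));comp(bl,350,150,470,245,.008,"stand")
gr=cv2.inRange(h,(0,0,120),(180,40,225));comp(gr,365,170,460,225,.09,"pipe")
for n,c in(("a",T["img"][150:250,220:470]),("b",S["img"][130:330,180:390])):
    cv2.imwrite(f"pics/crop_{n}.png",cv2.resize(c,None,fx=3,fy=3,interpolation=cv2.INTER_CUBIC)[:600,:800,::-1])
E
```

```text
rack [ 20 114 235] [ 21 107 240] ubolt [ 24 153 219] [ 17 117 165] pipe [103  10 175] scene lug [ 18 157 141] rack [ 17 126 140] blue [105   8 188]
rack ((253.91810607910156, 202.71212768554688), (45.55924606323242, 25.392127990722656), 83.21102905273438) world mid [0.4987 0.1877 0.05  ] edges [(np.float64(0.0631), np.float64(-83.1)), (np.float64(0.1127), np.float64(-172.3))]Traceback (most recent call last):
  File "<stdin>", line 10, in <module>
  File "<stdin>", line 7, in comp
ValueError: max() iterable argument is empty
```

```bash
python3 - <<'E'
from h import *
T=np.load("top0.npy",allow_pickle=True).item()
h=cv2.cvtColor(T["img"],cv2.COLOR_RGB2HSV)
def comp(m,x0,y0,x1,y1,z,nm,c=T):
    mm=np.zeros_like(m);mm[y0:y1,x0:x1]=m[y0:y1,x0:x1]
    cs,_=cv2.findContours(mm,0,2);k=max(cs,key=cv2.contourArea);r=cv2.minAreaRect(np.vstack([q for q in cs if cv2.contourArea(q)>15]) if nm=="stand" else k)
    b=onz(c,cv2.boxPoints(r),z);print(nm,r,"world mid",b.mean(0).round(4),"edges",[(np.linalg.norm(b[i]-b[i-1]).round(4),np.degrees(np.arctan2(*(b[i]-b[i-1])[[1,0]])).round(1)) for i in(1,2)])
yl=cv2.inRange(h,(22,130,120),(32,255,255));comp(yl,235,170,275,235,.12,"ubolt")
bl=cv2.inRange(h,(100,150,60),(125,255,255));comp(bl,350,150,470,245,.008,"stand")
gr=cv2.inRange(h,(0,0,120),(180,40,225));comp(gr,365,170,460,225,.09,"pipe")
img=cv2.resize(T["img"][150:250,220:470],None,fx=3,fy=3,interpolation=cv2.INTER_CUBIC)
cv2.imwrite("pics/crop_a.png",img[:,:,::-1])
o=get_obs();print(o["t"])
c=np.load("wrist0.npy",allow_pickle=True).item()
from scipy.spatial.transform import Rotation as R
Rt=R.from_quat(o["tool_rot"][[1,2,3,0]]).as_matrix();print("cam in tool",(Rt.T@(c["pose"][:3,3]-o["eef_pos"])).round(4),(Rt.T@c["pose"][:3,:3]).round(3).tolist(),Rt.round(3).tolist())
E
```

```text
ubolt ((249.34146118164062, 200.07318115234375), (16.123003005981445, 5.300714015960693), 83.6598129272461) world mid [0.4988 0.1863 0.12  ] edges [(np.float64(0.0122), np.float64(-83.5)), (np.float64(0.0371), np.float64(-172.5))]
stand ((406.31646728515625, 202.80563354492188), (81.1958236694336, 52.810890197753906), 18.886085510253906) world mid [ 0.5029 -0.1981  0.008 ] edges [(np.float64(0.1376), np.float64(-19.4)), (np.float64(0.2117), np.float64(-108.8))]
pipe ((408.9271545410156, 204.28814697265625), (84.73249053955078, 41.318946838378906), 29.60445213317871) world mid [ 0.4926 -0.186   0.09  ] edges [(np.float64(0.0994), np.float64(-30.0)), (np.float64(0.2019), np.float64(-119.7))]
0.15
cam in tool [ 6.400e-02  1.000e-04 -1.413e-01] [[-0.0, -0.966, -0.258], [1.0, -0.0, -0.0], [0.0, -0.258, 0.966]] [[0.959, 0.283, -0.0], [0.283, -0.959, 0.001], [-0.0, -0.001, -1.0]]
```

View pics/crop_a.png

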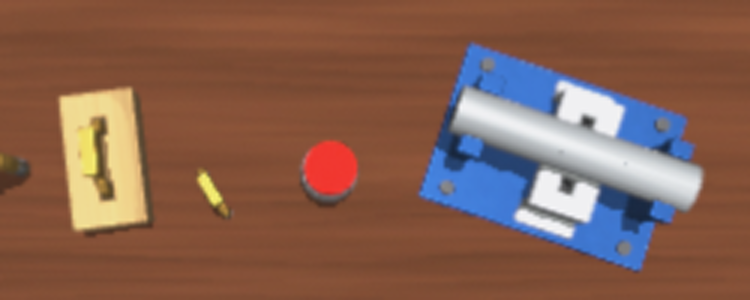

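The crop shows the lug over the rack at (90,150), the jar at (330,168), and the pipe running from (460,110) to (695,188). Both bracket holes are visible at about (587,121) and (568,185). I'll go over the stand first and look with the wrist camera.

{"api": "arm_command", "payload": {
  "commands": [0.43, -0.34, 0, 0, 0, 36, 1, 0.43, -0.34, 0, 0, 0, 36, 1, 0.43, -0.34, 0, 0, 0, 36, 1, 0.43, -0.34, 0, 0, 0, 36, 1, 0.43, -0.34, 0, 0, 0, 36, 1, 0.43, -0.34, 0, 0, 0, 36, 1, 0.43, -0.34, 0, 0, 0, 36, 1, 0.43, -0.34, 0, 0, 0, 36, 1]
}}

```text
t: 0.95
eef_pos: [0.4207, -0.3214, 0.2313]
tool_rot: [0.0, 0.985, -0.17, 0.0]
contact_force: [0.4, -0.8, 0.1]
gripper_width: 1.0
grasp_force: 0.0
```

```bash
cat >> h.py <<'E'
from scipy.spatial.transform import Rotation as R
def goal(x,y,z,ang):
    "shift (m) and turn (deg) in tool axes to a downward pose with tool x at world angle ang (deg)"
    o=get_obs();Rt=R.from_quat(o["tool_rot"][[1,2,3,0]]);G=R.from_euler("z",ang,degrees=True)*R.from_euler("x",180,degrees=True)
    print("t",o["t"],"pos",o["eef_pos"].round(4),"tool x ang",np.degrees(np.arctan2(*Rt.as_matrix()[[1,0],0])).round(2))
    print("shift",Rt.inv().apply(np.array([x,y,z])-o["eef_pos"]).round(4),"turn",(Rt.inv()*G).as_rotvec(degrees=True).round(2))
E
python3 -c "
from h import *
goal(.503,-.198,.231,-19.4)"
```

```text
t 0.95 pos [ 0.4207 -0.3214  0.2313] tool x ang -19.58
shift [ 0.0362 -0.1438  0.0003] turn [ 0.01 -0.   -0.18]
```

{"api": "arm_command", "payload": {
  "commands": [0.02, -0.05, 0, 0, 0, 0, 1, 0.04, -0.1, 0, 0, 0, 0, 1, 0.04, -0.11, 0, 0, 0, 0, 1, 0.04, -0.11, 0, 0, 0, 0, 1, 0.04, -0.11, 0, 0, 0, 0, 1]
}}

```text
t: 1.45
eef_pos: [0.4941, -0.2334, 0.231]
tool_rot: [0.0, 0.985, -0.17, -0.0]
contact_force: [-0.2, -0.2, -0.2]
gripper_width: 0.998
grasp_force: 0.0
```

```bash
python3 -c "
from h import *
c=read_camera('wrist');np.save('wA.npy',c,allow_pickle=True);cv2.imwrite('pics/wA.png',c['img'][:,:,::-1]);goal(.503,-.198,.231,-19.4)"
```

```text
t 1.5 pos [ 0.4936 -0.2343  0.2311] tool x ang -19.66
shift [-0.0034 -0.0374  0.0001] turn [ 0.05  0.04 -0.26]
```

{"api": "arm_command", "payload": {
  "commands": [-0.03, -0.03, 0, 0, 0, 0, 1, -0.06, -0.06, 0, 0, 0, 0, 1, -0.07, -0.06, 0, 0, 0, 0, 1, -0.07, -0.06, 0, 0, 0, 0, 1, -0.07, -0.06, 0, 0, 0, 0, 1]
}}

```text
t: 2.0
eef_pos: [0.4488, -0.1551, 0.2317]
tool_rot: [0.0, 0.985, -0.171, 0.001]
contact_force: [0.1, -0.7, 0.4]
gripper_width: 1.003
grasp_force: 0.0
```

```bash
python3 -c "
from h import *
c=read_camera('wrist');np.save('wB.npy',c,allow_pickle=True)
a=np.load('wA.npy',allow_pickle=True).item()
m=np.vstack([a['img'],c['img']]);cv2.imwrite('pics/wAB.png',cv2.resize(m,(480,600))[:,:,::-1])
goal(.499,.188,.21,7.6)"
```

```text
t 2.05 pos [ 0.449  -0.1551  0.2316] tool x ang -19.75
shift [-0.0689 -0.3398  0.0214] turn [  0.04  -0.06 -27.35]
```

View pics/wAB.png

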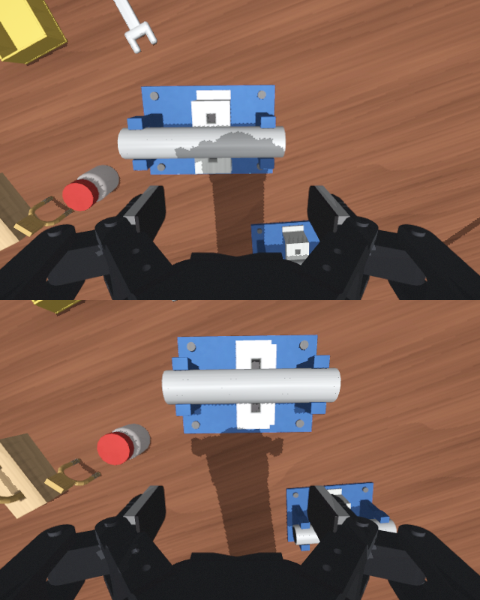

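Both views show the larger stand. In B (full-res) the pipe lies about rows 91–138, with the bracket holes at about (341,88) and (341,143). In A the pipe is about rows 168–210, with one hole at (281,157). I'll work out the pipe axis from its edges in the two views.

```bash
python3 - <<'E'
from h import *
A=np.load('wA.npy',allow_pickle=True).item();B=np.load('wB.npy',allow_pickle=True).item()
def edges(c,cols,r0,r1,nm):
    s=cv2.cvtColor(c['img'],cv2.COLOR_RGB2HSV)[:,:,1];up=[];lo=[]
    for x in cols:
        m=s[r0:r1,x]<70; i=np.flatnonzero(m)
        # longest run
        runs=np.split(i,np.flatnonzero(np.diff(i)>1)+1);r=max(runs,key=len)
        if 25<len(r)<70: up.append((x,r0+r[0]-.5));lo.append((x,r0+r[-1]+.5))
    N=[];out=[]
    for e in(up,lo):
        e=np.array(e);ok=np.abs(e[:,1]-np.median(e[:,1]))<6;e=e[ok]
        p=np.polyfit(e[:,0],e[:,1],1);ok=np.abs(np.polyval(p,e[:,0])-e[:,1])<1.5;e=e[ok];p=np.polyfit(e[:,0],e[:,1],1)
        print(nm,len(e),p.round(3),np.std(np.polyval(p,e[:,0])-e[:,1]).round(2))
        o,d=ray(c,e);n=np.linalg.svd(d/np.linalg.norm(d,axis=1)[:,None])[2][2];N.append(n*np.sign(n[1] if abs(n[1])>abs(n[0]) else n[0]))
    n1,n2=N; b=n1+n2; b/=np.linalg.norm(b); half=np.arccos(np.clip(n1@n2,-1,1))/2
    return o,b,half
a=edges(A,list(range(200,245))+list(range(318,350)),150,230,"A");b=edges(B,list(range(262,310))+list(range(372,405)),70,160,"B")
d=np.cross(a[1],b[1]);d/=np.linalg.norm(d)
M=np.array([a[1],b[1],d]);mid=np.array([.503,-.198,.08]);P=np.linalg.solve(M,[a[1]@a[0],b[1]@b[0],d@mid])
print("axis pt",P.round(4),"dir",d.round(4),"ang",np.degrees(np.arctan2(d[1],d[0])).round(2))
for q in(a,b):
    v=P-q[0];v=v-d*(v@d);print("radius",(np.sin(q[2])*np.linalg.norm(v)).round(4))
# pipe ends in B: run along the middle row
for c,r in((A,None),(B,None)):
    pass
s=cv2.cvtColor(B['img'],cv2.COLOR_RGB2HSV)[:,:,1]
for r in(108,114,120):
    i=np.flatnonzero(s[r,190:480]<70)+190;print("B row",r,i[0],i[-1],onz(B,[[i[0],r],[i[-1],r]],.095).round(4).tolist())
# holes
z=P[2]+.02-.042
for c,nm,rr in((A,"A",[(265,150,297,166)]),(B,"B",[(325,75,357,93),(325,136,357,152)])):
    g=c['img'].mean(2)
    for x0,y0,x1,y1 in rr:
        m=(g[y0:y1,x0:x1]<130).astype(np.uint8);n,l,st,ce=cv2.connectedComponentsWithStats(m)
        k=1+np.argmax(st[1:,4]);u=ce[k]+[x0,y0];print(nm,st[k],u.round(1),onz(c,[u],z).round(4))
print("z plate",z)
# stand rectangle in B
h=cv2.cvtColor(B['img'],cv2.COLOR_RGB2HSV);m=cv2.inRange(h,(100,120,60),(125,255,255));m[:,:200]=0;m[180:]=0;m[:,460:]=0
r=cv2.minAreaRect(cv2.findNonZero(m));q=onz(B,cv2.boxPoints(r),.008);print("stand",q.mean(0).round(4),r)
np.save('axis.npy',np.r_[P,d])
E
```

```text
A 75 [-9.00000e-03  1.71488e+02] 0.37
A 77 [-1.10000e-02  2.13095e+02] 0.3
B 81 [-1.7000e-02  9.7403e+01] 0.26
B 81 [-1.6000e-02  1.4249e+02] 0.27
axis pt [ 0.5027 -0.1979  0.079 ] dir [-0.3226 -0.9464  0.0136] ang -108.82
radius 0.0195
radius 0.0198
B row 108 215 453 [[0.5436, -0.1003, 0.095], [0.4757, -0.2898, 0.095]]
B row 114 216 453 [[0.5388, -0.0991, 0.095], [0.4709, -0.2886, 0.095]]
B row 120 216 452 [[0.5343, -0.0971, 0.095], [0.4663, -0.2866, 0.095]]
A [ 11   2  11  12 127] [281.  157.6] [[ 0.5274 -0.2103  0.057 ]]
B [ 10   3  13  14 148] [340.9  84.9] [[ 0.5273 -0.2102  0.057 ]]
B [  9   1  13  12 136] [340.8 142.4] [[ 0.4765 -0.193   0.057 ]]
z plate 0.05698615083237924
stand [ 0.5025 -0.1989  0.008 ] ((334.85748291015625, 111.8127212524414), (128.68556213378906, 209.16737365722656), 89.30130767822266)
```

{"api": "arm_command", "payload": {
  "commands": [-0.12, -0.31, -0.01, 0, 0, -27.4, 1, -0.12, -0.31, -0.01, 0, 0, -27.4, 1, -0.12, -0.31, -0.01, 0, 0, -27.4, 1, -0.12, -0.31, -0.01, 0, 0, -27.4, 1, -0.12, -0.31, -0.01, 0, 0, -27.4, 1, -0.12, -0.31, -0.01, 0, 0, -27.4, 1, -0.12, -0.31, -0.01, 0, 0, -27.4, 1, -0.12, -0.31, -0.01, 0, 0, -27.4, 1]
}}

```text
t: 2.85
eef_pos: [0.4401, 0.1841, 0.2418]
tool_rot: [-0.002, 0.997, 0.071, 0.001]
contact_force: [-1.0, -0.3, -0.2]
gripper_width: 0.999
grasp_force: 0.0
```

{"api": "arm_command", "payload": {
  "commands": [0, 0, 0, 0, 0, 0, 1, 0, 0, 0, 0, 0, 0, 1]
}}

```text
t: 3.05
eef_pos: [0.4403, 0.1774, 0.241]
tool_rot: [0.0, 0.998, 0.067, -0.0]
contact_force: [-1.2, 0.4, 0.1]
gripper_width: 1.002
grasp_force: 0.0
```

```bash
python3 -c "
from h import *
c=read_camera('wrist');np.save('wC.npy',c,allow_pickle=True);goal(.499,.188,.21,7.6)"
```

```text
t 3.1 pos [0.4402 0.1773 0.241 ] tool x ang 7.63
shift [ 0.0597 -0.0028  0.031 ] turn [0.04 0.03 0.03]
```

{"api": "arm_command", "payload": {
  "commands": [0.03, 0.03, 0, 0, 0, 0, 1, 0.06, 0.03, 0, 0, 0, 0, 1, 0.06, 0.03, 0, 0, 0, 0, 1, 0.06, 0.03, 0, 0, 0, 0, 1, 0.06, 0.03, 0, 0, 0, 0, 1]
}}

```text
t: 3.6
eef_pos: [0.5022, 0.1572, 0.2411]
tool_rot: [0.0, 0.998, 0.068, -0.0]
contact_force: [-0.8, -0.9, -1.1]
gripper_width: 0.998
grasp_force: 0.0
```

```bash
python3 -c "
from h import *
c=read_camera('wrist');np.save('wD.npy',c,allow_pickle=True)
a=np.load('wC.npy',allow_pickle=True).item()
m=np.vstack([a['img'],c['img']]);cv2.imwrite('pics/wCD.png',cv2.resize(m,(480,600))[:,:,::-1])
goal(.499,.188,.21,7.6)"
```

```text
t 3.65 pos [0.5021 0.1574 0.2413] tool x ang 7.83
shift [ 0.0011 -0.0307  0.0312] turn [0.02 0.03 0.23]
```

View pics/wCD.png

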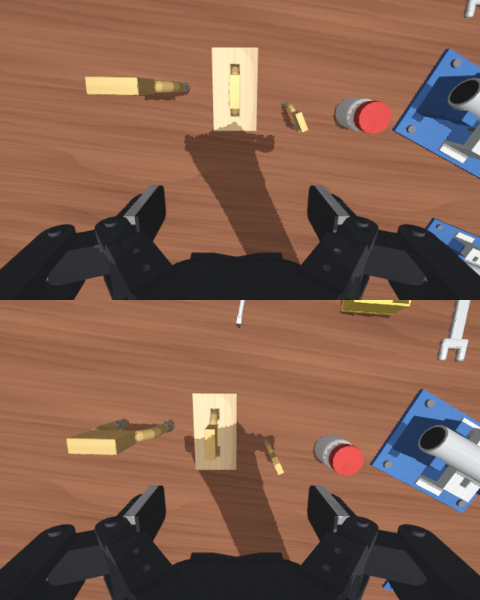

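C shows the lug over the rack at full-res about (314,118). In D it is partly shadowed, at about (283,195). Next is segmenting the lug in both views.

```bash
python3 - <<'E'
from h import *
C=np.load('wC.npy',allow_pickle=True).item();D=np.load('wD.npy',allow_pickle=True).item()
ims=[]
for c,(x0,y0,x1,y1) in((C,(275,55,355,185)),(D,(250,120,330,250))):
    ims.append(cv2.resize(c['img'][y0:y1,x0:x1],None,fx=4.6,fy=4.6,interpolation=cv2.INTER_CUBIC))
    h=cv2.cvtColor(c['img'],cv2.COLOR_RGB2HSV)
    print([h[y,(x0+x1)//2].tolist() for y in range(y0,y1,6)])
cv2.imwrite('pics/lug.png',np.hstack(ims)[:,:,::-1])
E
```

```text
[[10, 127, 161], [10, 125, 157], [21, 63, 255], [21, 63, 255], [22, 61, 255], [18, 83, 211], [20, 120, 199], [20, 113, 226], [29, 80, 255], [28, 81, 255], [27, 82, 255], [27, 84, 255], [26, 85, 255], [26, 88, 255], [25, 91, 255], [20, 122, 193], [20, 125, 175], [23, 59, 255], [20, 70, 243], [17, 88, 189], [9, 130, 102], [10, 129, 97]]
[[10, 126, 164], [23, 58, 255], [23, 57, 255], [23, 58, 255], [19, 72, 223], [19, 133, 119], [18, 106, 115], [20, 68, 249], [18, 92, 178], [18, 93, 178], [18, 93, 178], [18, 96, 173], [18, 96, 173], [19, 134, 105], [19, 131, 111], [18, 87, 190], [18, 89, 190], [17, 89, 190], [10, 131, 105], [9, 130, 94], [9, 126, 99], [10, 132, 95]]
```

View pics/lug.png

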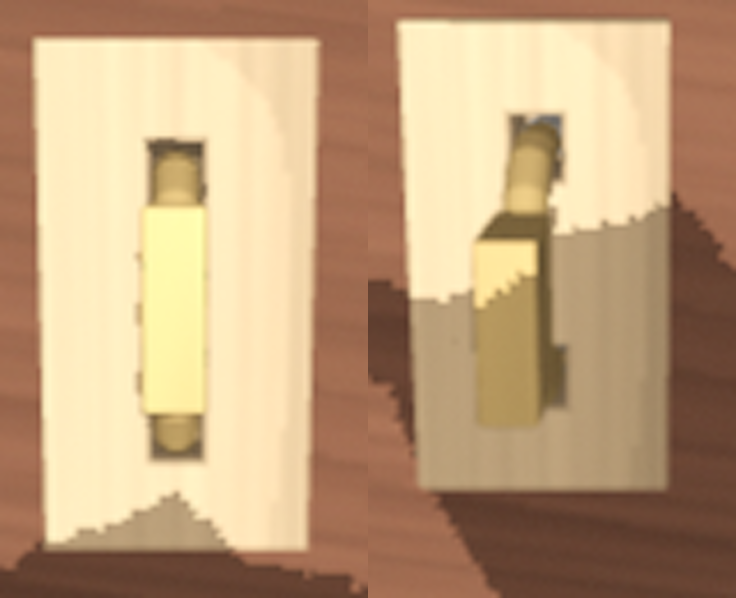

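The crop shows the lug's top face. In C it spans (145..207, 207..414), with its centre at full-res about (312.9,122.1). In D it spans (476..541, 240..427), with its centre at about (280.1,192.0). I'll triangulate the corners.

```bash
python3 - <<'E'
from h import *
C=np.load('wC.npy',allow_pickle=True).item();D=np.load('wD.npy',allow_pickle=True).item()
f=lambda p,o:np.array(p)/4.6-.4+o
c=[f(p,[275,55]) for p in((146,207),(207,207),(205,414),(143,414))]
d=[f((x-368,y),[250,120]) for x,y in((476,241),(539,239),(541,427),(476,424))]
X=[]
for a,b in zip(c,d):
    x,e=tri(C,[a],D,[b]);X.append(x);print(x.round(4),np.round(e,4))
X=np.array(X);m=X.mean(0);v=(X[0]+X[1]-X[2]-X[3])/2;w=(X[1]+X[2]-X[0]-X[3])/2
print("lug top mid",m.round(4),"x",v.round(4),np.degrees(np.arctan2(v[1],v[0])).round(1),np.linalg.norm(v).round(4),"y",w.round(4),np.linalg.norm(w).round(4),np.degrees(np.arctan2(w[1],w[0])).round(1))
# rack corners in C on z=.05
r=[f(p,[275,55]) for p in((33,38),(319,38),(308,550),(46,550))];q=onz(C,r,.05);print(q.mean(0).round(4),q.round(4).tolist())
goal(m[0],m[1],.115,7.6)
E
```

```text
[0.5151 0.1942 0.1179] [0.0002 0.0002]
[0.5166 0.1833 0.1146] [0.0002 0.0002]
[0.4811 0.1787 0.1169] [0.0003 0.0003]
[0.4798 0.1904 0.117 ] [0.0004 0.0004]
lug top mid [0.4982 0.1867 0.1166] x [ 0.0354  0.0041 -0.0007] 6.7 0.0356 y [ 0.0014 -0.0113 -0.0017] 0.0115 -83.2
[0.4983 0.1868 0.05  ] [[0.5488, 0.2242, 0.05], [0.5569, 0.1641, 0.05], [0.4478, 0.1495, 0.05], [0.4398, 0.2095, 0.05]]
t 3.65 pos [0.5021 0.1574 0.2413] tool x ang 7.83
shift [ 1.000e-04 -2.950e-02  1.262e-01] turn [0.02 0.03 0.23]
```

{"api": "arm_command", "payload": {
  "commands": [0, -0.03, 0.03, 0, 0, 0.6, 1, 0, -0.03, 0.07, 0, 0, 0.6, 1, 0, -0.03, 0.11, 0, 0, 0.6, 1, 0, -0.03, 0.13, 0, 0, 0.6, 1, 0, -0.03, 0.14, 0, 0, 0.6, 1, 0, -0.03, 0.148, 0, 0, 0.6, 1, 0, -0.03, 0.148, 0, 0, 0.6, 1, 0, -0.03, 0.148, 0, 0, 0.6, 1]
}}

```text
t: 4.45
eef_pos: [0.4996, 0.1878, 0.0944]
tool_rot: [-0.0, 0.998, 0.063, 0.001]
contact_force: [1.0, -0.3, 0.7]
gripper_width: 0.996
grasp_force: 0.0
```

```bash
python3 -c "
from h import *
goal(.4982,.1867,.093,7.2);print(get_obs()['contact_force'])"
```

```text
t 4.45 pos [0.4996 0.1878 0.0944] tool x ang 7.23
shift [-0.0015  0.0009  0.0014] turn [-0.02 -0.1   0.03]
[ 0.99817104 -0.30798607  0.69102085]
```

{"api": "arm_command", "payload": {
  "commands": [-0.001, 0.001, 0.001, 0, 0, 0, 0.4, -0.001, 0.001, 0.001, 0, 0, 0, 0.3, -0.001, 0.001, 0.001, 0, 0, 0, 0.2, -0.001, 0.001, 0.001, 0, 0, 0, 0.15, -0.001, 0.001, 0.001, 0, 0, 0, 0.1, -0.001, 0.001, 0.001, 0, 0, 0, 0, -0.001, 0.001, 0.001, 0, 0, 0, 0, -0.001, 0.001, 0.001, 0, 0, 0, 0],
  "force": 60
}}

```text
t: 5.25
eef_pos: [0.4982, 0.1863, 0.0925]
tool_rot: [0.0, 0.998, 0.063, 0.0]
contact_force: [-0.3, -0.5, 2.4]
gripper_width: 0.127
grasp_force: 61.7
```

{"api": "arm_command", "payload": {
  "commands": [0, 0, 0, 0, 0, 0, 0, 0, 0, 0, 0, 0, 0, 0, 0, 0, 0, 0, 0, 0, 0, 0, 0, 0, 0, 0, 0, 0],
  "force": 80
}}

```text
t: 5.65
eef_pos: [0.4982, 0.1863, 0.0925]
tool_rot: [0.0, 0.998, 0.063, 0.0]
contact_force: [-0.4, -0.9, 5.1]
gripper_width: 0.12
grasp_force: 80.7
```

```bash
python3 -c "
from h import *
goal(.4982,.1867,.093,7.2);print(get_obs())"
```

```text
t 5.65 pos [0.4982 0.1863 0.0925] tool x ang 7.23
shift [ 0.0001 -0.0004 -0.0005] turn [ 0.01 -0.02  0.03]
{'t': 5.65, 'q': array([-0.16685277,  0.45322341, -0.38290069,  1.99438177,  0.24597998,
        0.7378641 , -2.14251052]), 'joint_vel': array([ 2.74614320e-05,  1.50957598e-03,  5.55075624e-04, -1.70983043e-03,
        1.58911539e-03,  5.32304149e-04,  1.16080743e-03]), 'joint_torque': array([ -0.54295979, -46.6699183 ,  -3.89593631, -19.62432325,
        -0.27732555,  -0.48153888,  -0.05185794]), 'eef_pos': array([0.49819993, 0.18629847, 0.09245101]), 'tool_rot': array([5.34854404e-05, 9.98009794e-01, 6.30589177e-02, 1.41987953e-04]), 'contact_force': array([-0.37808519, -0.90610373,  5.08058808]), 'torque': array([-0.47472354,  0.08274622,  0.05882901]), 'grasp_force': 80.7277250289917, 'gripper_width': 0.12001555593873879}
```

{"api": "arm_command", "payload": {
  "commands": [0, 0, -0.01, 0, 0, 0, 0, 0, 0, -0.025, 0, 0, 0, 0, 0, 0, -0.04, 0, 0, 0, 0, 0, 0, -0.055, 0, 0, 0, 0, 0, 0, -0.075, 0, 0, 0, 0, 0, 0, -0.1, 0, 0, 0, 0, 0, 0, -0.13, 0, 0, 0, 0, 0, 0, -0.14, 0, 0, 0, 0]
}}

```text
t: 6.45
eef_pos: [0.499, 0.1873, 0.2351]
tool_rot: [-0.001, 0.998, 0.063, 0.002]
contact_force: [0.9, -0.2, -1.5]
gripper_width: 0.126
grasp_force: 79.8
```

{"api": "arm_command", "payload": {
  "commands": [0, 0, 0, 0, 0, 0, 0, 0, 0, 0, 0, 0, 0, 0, 0, 0, 0, 0, 0, 0, 0]
}}

```text
t: 6.75
eef_pos: [0.4971, 0.1859, 0.2306]
tool_rot: [0.0, 0.998, 0.063, -0.001]
contact_force: [-0.4, 0.4, -2.6]
gripper_width: 0.124
grasp_force: 79.7
```

```bash
python3 -c "
from h import *
goal(.50195,-.20165,.225,-18.8);o=get_obs();print(o['contact_force'],o['torque'],o['gripper_width'],o['grasp_force'])
c=read_camera('scene');np.save('s1.npy',c,allow_pickle=True)
w=read_camera('wrist')
m=np.vstack([cv2.resize(c['img'][100:250,240:440],(480,360)),cv2.resize(w['img'][200:300,220:420],(480,240))])
cv2.imwrite('pics/held.png',m[:,:,::-1])"
```

```text
t 6.75 pos [0.4971 0.1859 0.2306] tool x ang 7.24
shift [-0.044  0.385  0.006] turn [ 0.07  0.15 26.04]
[-0.41311538  0.38313672 -2.55508589] [-0.00385458 -0.09321996 -0.02166399] 0.12379268314004292 79.74411606788635
```

View pics/held.png

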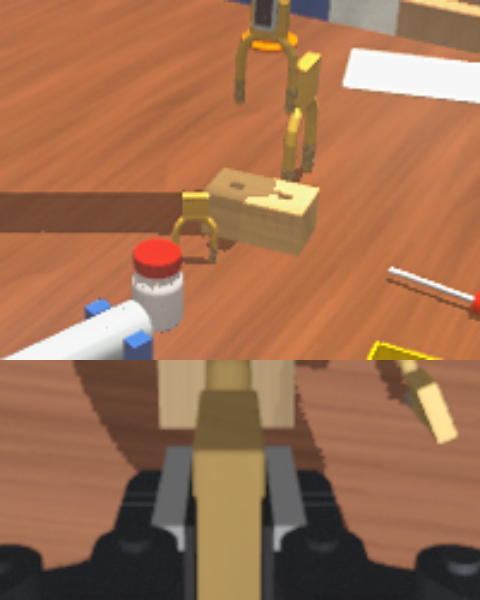

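The U-bolt hangs straight in the grip and the rack is empty. Leg ends are about 87 mm below the TCP. I'll carry it over the pipe.

{"api": "arm_command", "payload": {
  "commands": [-0.002, 0.015, 0, 0, 0, 1, 0, -0.005, 0.045, 0, 0, 0, 4, 0, -0.01, 0.085, 0, 0, 0, 7, 0, -0.015, 0.125, 0, 0, 0, 11, 0, -0.02, 0.165, 0, 0, 0, 15, 0, -0.025, 0.205, 0, 0, 0, 19, 0, -0.03, 0.24, 0, 0, 0, 22, 0, -0.03, 0.265, 0, 0, 0, 24, 0]
}}

```text
t: 7.65
eef_pos: [0.5004, -0.0843, 0.232]
tool_rot: [0.001, 0.989, -0.149, -0.0]
contact_force: [0.1, 0.4, -1.2]
gripper_width: 0.125
grasp_force: 79.8
```

```bash
python3 -c "
from h import *
goal(.50195,-.20165,.205,-18.8)"
```

```text
t 7.65 pos [ 0.5004 -0.0843  0.232 ] tool x ang -17.12
shift [0.036  0.1117 0.0271] turn [0.08 0.04 1.68]
```

{"api": "arm_command", "payload": {
  "commands": [0.008, 0.02, 0, 0, 0, 0.5, 0, 0.018, 0.055, 0, 0, 0, 1, 0, 0.028, 0.085, 0.005, 0, 0, 1.7, 0, 0.034, 0.105, 0.01, 0, 0, 1.7, 0, 0.036, 0.112, 0.015, 0, 0, 1.7, 0, 0.036, 0.112, 0.015, 0, 0, 1.7, 0, 0.036, 0.112, 0.015, 0, 0, 1.7, 0, 0.036, 0.112, 0.015, 0, 0, 1.7, 0]
}}

```text
t: 8.45
eef_pos: [0.5043, -0.1962, 0.2175]
tool_rot: [-0.0, 0.987, -0.159, 0.0]
contact_force: [-0.0, -0.3, -0.6]
gripper_width: 0.122
grasp_force: 79.7
```

```bash
python3 - <<'E'
from h import *
goal(.50195,-.20165,.155,-18.8);print(get_obs()['contact_force'],get_obs()['torque'])
c=read_camera('wrist');np.save('wE.npy',c,allow_pickle=True);t=read_camera('top');s=read_camera('scene');np.save('s2.npy',s,allow_pickle=True)
cv2.imwrite('pics/over.png',np.vstack([cv2.resize(c['img'][150:350,160:480],(480,300)),cv2.resize(s['img'][140:340,160:360],(480,300))])[:,:,::-1])
E
```

```text
t 8.45 pos [ 0.5043 -0.1962  0.2175] tool x ang -18.33
shift [-0.0005  0.0059  0.0625] turn [-0.04 -0.01  0.47]
[-0.03612175 -0.273834   -0.64198643] [0.04575925 0.02299049 0.04634422]
```

View pics/over.png

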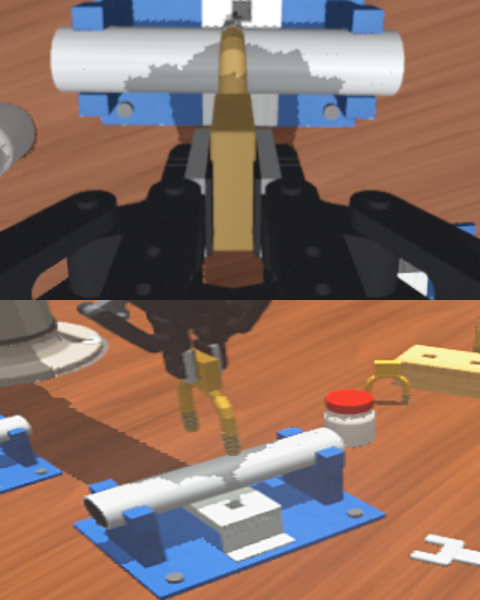

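The wrist view shows the U-bolt centred over the pipe, with the far hole about 6 mm along tool +y from the leg. The scene view shows it upright above the pipe. I'll correct that and go down slowly astride the pipe to just above the plate.

{"api": "arm_command", "payload": {
  "commands": [-0.0005, 0.003, 0, 0, 0, 0.4, 0, -0.0005, 0.006, 0.006, 0, 0, 0.4, 0, -0.0005, 0.006, 0.014, 0, 0, 0.4, 0, -0.0005, 0.006, 0.02, 0, 0, 0.4, 0, -0.0005, 0.006, 0.02, 0, 0, 0.4, 0, -0.0005, 0.006, 0.02, 0, 0, 0.4, 0]
}}

```text
t: 9.2
eef_pos: [0.5013, -0.2033, 0.1969]
tool_rot: [-0.0, 0.986, -0.164, -0.0]
contact_force: [-0.4, -0.7, -1.5]
gripper_width: 0.127
grasp_force: 79.7
```

```bash
python3 -c "
from h import *
goal(.50195,-.20165,.155,-18.8);print(get_obs()['contact_force'],get_obs()['torque'])"
```

```text
t 9.2 pos [ 0.5013 -0.2033  0.1969] tool x ang -18.86
shift [ 0.0001 -0.0018  0.0419] turn [-0.    0.04 -0.06]
[-0.43043482 -0.65257392 -1.48895313] [ 0.01236589 -0.06150544 -0.01429669]
```

{"api": "arm_command", "payload": {
  "commands": [0, -0.0015, 0.005, 0, 0, 0, 0, 0, -0.0015, 0.012, 0, 0, 0, 0, 0, -0.0015, 0.02, 0, 0, 0, 0, 0, -0.0015, 0.028, 0, 0, 0, 0, 0, -0.0015, 0.036, 0, 0, 0, 0, 0, -0.0015, 0.042, 0, 0, 0, 0, 0, -0.0015, 0.042, 0, 0, 0, 0, 0, -0.0015, 0.042, 0, 0, 0, 0]
}}

```text
t: 10.0
eef_pos: [0.502, -0.2021, 0.1552]
tool_rot: [-0.0, 0.986, -0.164, -0.0]
contact_force: [-0.2, -0.1, -1.4]
gripper_width: 0.125
grasp_force: 79.7
```

```bash
python3 -c "
from h import *
goal(.50195,-.20165,.145,-18.8);print(get_obs()['contact_force'],get_obs()['torque'])"
```

```text
t 10.0 pos [ 0.502  -0.2021  0.1552] tool x ang -18.87
shift [-0.0001 -0.0004  0.0102] turn [-0.    0.01 -0.07]
[-0.18516867 -0.05861945 -1.37916128] [-0.01489092  0.06681965  0.00011844]
```

{"api": "arm_command", "payload": {
  "commands": [0, -0.0004, 0.003, 0, 0, 0, 0, 0, -0.0004, 0.006, 0, 0, 0, 0, 0, -0.0004, 0.008, 0, 0, 0, 0, 0, -0.0004, 0.009, 0, 0, 0, 0, 0, -0.0004, 0.01, 0, 0, 0, 0, 0, -0.0004, 0.01, 0, 0, 0, 0]
}}

```text
t: 10.6
eef_pos: [0.502, -0.2017, 0.1452]
tool_rot: [0.0, 0.986, -0.164, -0.0]
contact_force: [0.5, -0.0, -2.0]
gripper_width: 0.126
grasp_force: 79.7
```

{"api": "arm_command", "payload": {
  "commands": [0, 0, 0.001, 0, 0, 0, 0, 0, 0, 0.002, 0, 0, 0, 0, 0, 0, 0.002, 0, 0, 0, 0]
}}

```text
t: 10.9
eef_pos: [0.502, -0.2017, 0.1432]
tool_rot: [-0.0, 0.986, -0.164, -0.0]
contact_force: [0.5, -0.2, -0.9]
gripper_width: 0.125
grasp_force: 79.7
```

{"api": "arm_command", "payload": {
  "commands": [0, 0, 0.001, 0, 0, 0, 0, 0, 0, 0.002, 0, 0, 0, 0, 0, 0, 0.002, 0, 0, 0, 0]
}}

```text
t: 11.2
eef_pos: [0.5019, -0.2016, 0.1411]
tool_rot: [-0.0, 0.986, -0.164, -0.0]
contact_force: [-0.1, -0.2, -1.5]
gripper_width: 0.125
grasp_force: 79.7
```

{"api": "arm_command", "payload": {
  "commands": [0, 0, 0.001, 0, 0, 0, 0, 0, 0, 0.002, 0, 0, 0, 0, 0, 0, 0.003, 0, 0, 0, 0, 0, 0, 0.003, 0, 0, 0, 0]
}}

```text
t: 11.6
eef_pos: [0.5019, -0.2016, 0.1381]
tool_rot: [-0.0, 0.986, -0.164, -0.0]
contact_force: [0.1, 1.1, -1.3]
gripper_width: 0.127
grasp_force: 79.7
```

{"api": "arm_command", "payload": {
  "commands": [0, 0, 0.001, 0, 0, 0, 0, 0, 0, 0.002, 0, 0, 0, 0, 0, 0, 0.003, 0, 0, 0, 0, 0, 0, 0.003, 0, 0, 0, 0]
}}

```text
t: 12.0
eef_pos: [0.5019, -0.2017, 0.1352]
tool_rot: [-0.0, 0.986, -0.164, -0.0]
contact_force: [-1.1, -0.2, -2.8]
gripper_width: 0.125
grasp_force: 79.7
```

{"api": "arm_command", "payload": {
  "commands": [0, 0, 0.001, 0, 0, 0, 0, 0, 0, 0.002, 0, 0, 0, 0, 0, 0, 0.003, 0, 0, 0, 0, 0, 0, 0.003, 0, 0, 0, 0]
}}

```text
t: 12.4
eef_pos: [0.5019, -0.2016, 0.1321]
tool_rot: [-0.0, 0.986, -0.164, -0.0]
contact_force: [0.1, -0.7, -1.0]
gripper_width: 0.125
grasp_force: 79.7
```

{"api": "arm_command", "payload": {
  "commands": [0, 0, 0.001, 0, 0, 0, 0, 0, 0, 0.002, 0, 0, 0, 0, 0, 0, 0.003, 0, 0, 0, 0, 0, 0, 0.004, 0, 0, 0, 0, 0, 0, 0.005, 0, 0, 0, 0, 0, 0, 0.005, 0, 0, 0, 0]
}}

```text
t: 13.0
eef_pos: [0.502, -0.2017, 0.1272]
tool_rot: [-0.0, 0.986, -0.164, -0.0]
contact_force: [-0.3, 0.3, -2.2]
gripper_width: 0.125
grasp_force: 79.7
```

{"api": "arm_command", "payload": {
  "commands": [0, 0, 0.001, 0, 0, 0, 0, 0, 0, 0.002, 0, 0, 0, 0, 0, 0, 0.003, 0, 0, 0, 0, 0, 0, 0.003, 0, 0, 0, 0]
}}

```text
t: 13.4
eef_pos: [0.5022, -0.2017, 0.1246]
tool_rot: [0.0, 0.986, -0.164, 0.0]
contact_force: [-0.3, 0.2, 2.5]
gripper_width: 0.126
grasp_force: 80.5
```

{"api": "arm_command", "payload": {
  "commands": [0, 0, 0.001, 0, 0, 0, 0, 0, 0, 0.002, 0, 0, 0, 0, 0, 0, 0.003, 0, 0, 0, 0, 0, 0, 0.003, 0, 0, 0, 0]
}}

```text
t: 13.8
eef_pos: [0.5023, -0.2018, 0.1218]
tool_rot: [0.0, 0.986, -0.164, 0.0]
contact_force: [-1.4, -0.2, 5.2]
gripper_width: 0.124
grasp_force: 80.6
```

The keeper was felt at TCP z of about 0.1245 and is sliding. Home should be near 0.1125.

{"api": "arm_command", "payload": {
  "commands": [0, 0, 0.001, 0, 0, 0, 0, 0, 0, 0.002, 0, 0, 0, 0, 0, 0, 0.003, 0, 0, 0, 0, 0, 0, 0.004, 0, 0, 0, 0, 0, 0, 0.004, 0, 0, 0, 0]
}}

```text
t: 14.3
eef_pos: [0.5023, -0.2017, 0.1178]
tool_rot: [0.0, 0.986, -0.164, 0.0]
contact_force: [-0.9, 0.6, 5.7]
gripper_width: 0.126
grasp_force: 80.6
```

{"api": "arm_command", "payload": {
  "commands": [0, 0, 0.001, 0, 0, 0, 0, 0, 0, 0.002, 0, 0, 0, 0, 0, 0, 0.003, 0, 0, 0, 0, 0, 0, 0.003, 0, 0, 0, 0]
}}

```text
t: 14.7
eef_pos: [0.5023, -0.2017, 0.1148]
tool_rot: [0.0, 0.986, -0.164, 0.0]
contact_force: [-1.4, -0.0, 5.0]
gripper_width: 0.125
grasp_force: 80.6
```

{"api": "arm_command", "payload": {
  "commands": [0, 0, 0.0005, 0, 0, 0, 0, 0, 0, 0.001, 0, 0, 0, 0, 0, 0, 0.001, 0, 0, 0, 0]
}}

```text
t: 15.0
eef_pos: [0.5023, -0.2018, 0.1139]
tool_rot: [0.0, 0.986, -0.164, 0.0]
contact_force: [-1.8, 0.1, 5.0]
gripper_width: 0.127
grasp_force: 80.6
```

{"api": "arm_command", "payload": {
  "commands": [0, 0, 0.0005, 0, 0, 0, 0, 0, 0, 0.0005, 0, 0, 0, 0]
}}

```text
t: 15.2
eef_pos: [0.5024, -0.2018, 0.1137]
tool_rot: [0.0, 0.986, -0.164, 0.0]
contact_force: [-2.8, 0.8, 7.8]
gripper_width: 0.126
grasp_force: 81.2
```

{"api": "arm_command", "payload": {
  "commands": [0, 0, 0.0005, 0, 0, 0, 0, 0, 0, 0.0005, 0, 0, 0, 0]
}}

```text
t: 15.4
eef_pos: [0.5025, -0.2018, 0.1136]
tool_rot: [0.0, 0.986, -0.164, 0.0]
contact_force: [-3.1, 1.6, 12.2]
gripper_width: 0.12
grasp_force: 81.8
```

{"api": "arm_command", "payload": {
  "commands": [0, 0, 0.0005, 0, 0, 0, 0, 0, 0, 0.0005, 0, 0, 0, 0]
}}

```text
t: 15.6
eef_pos: [0.5025, -0.2018, 0.1135]
tool_rot: [0.0, 0.986, -0.164, 0.001]
contact_force: [-4.5, 1.0, 15.6]
gripper_width: 0.121
grasp_force: 82.4
```

{"api": "arm_command", "payload": {
  "commands": [0.0003, 0, 0.0005, 0, 0, 0, 0, 0.0003, 0, 0.0008, 0, 0, 0, 0, 0.0003, 0, 0.0008, 0, 0, 0, 0]
}}

```text
t: 15.9
eef_pos: [0.5026, -0.2019, 0.1134]
tool_rot: [0.0, 0.986, -0.164, 0.0]
contact_force: [-7.2, 2.2, 22.7]
gripper_width: 0.125
grasp_force: 83.4
```

```bash
python3 -c "
from h import *
o=get_obs();print(o['eef_pos'].round(5),o['contact_force'].round(1),o['torque'].round(3))
s=read_camera('scene');cv2.imwrite('pics/home.png',cv2.resize(s['img'][170:340,170:370],(700,595))[:,:,::-1])"
```

```text
[ 0.50262 -0.20191  0.11338] [-7.2  2.2 22.7] [ 0.699  1.94  -0.057]
```

View pics/home.png

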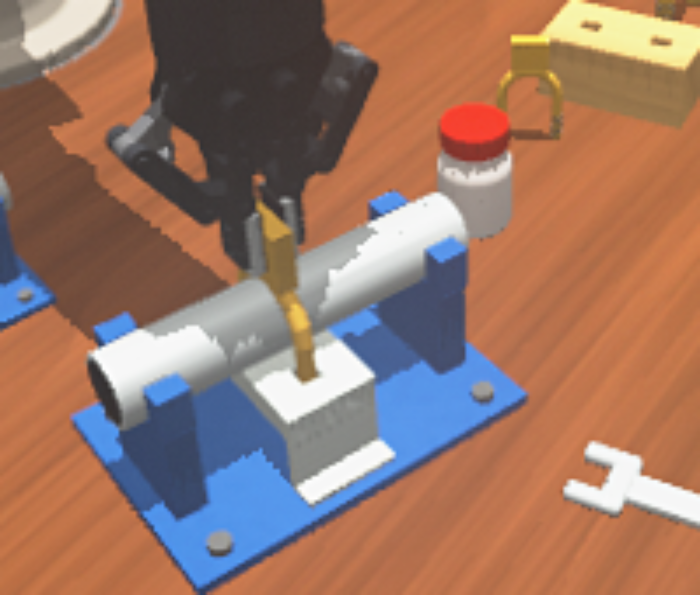

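The leg is through the bracket hole and the bow is down on the pipe. TCP z holds at 0.1134 while the force climbs. I'll relax the push, release and back off straight up.

{"api": "arm_command", "payload": {
  "commands": [-0.0004, 0, -0.001, 0, 0, 0, 0, -0.0005, 0, -0.002, 0, 0, 0, 0, -0.0005, 0, -0.0022, 0, 0, 0, 0]
}}

```text
t: 16.25
eef_pos: [0.5021, -0.2017, 0.1136]
tool_rot: [0.0, 0.986, -0.164, 0.0]
contact_force: [-0.3, 0.6, 4.4]
gripper_width: 0.118
grasp_force: 80.3
```

```bash
python3 -c "
from h import *
o=get_obs();print(o['eef_pos'].round(5),o['contact_force'].round(1),o['torque'].round(3))"
```

```text
[ 0.50215 -0.2017   0.11357] [-0.3  0.6  4.4] [0.084 0.159 0.008]
```

{"api": "arm_command", "payload": {
  "commands": [0, 0, 0, 0, 0, 0, 0.15, 0, 0, 0, 0, 0, 0, 0.2, 0, 0, 0, 0, 0, 0, 0.4, 0, 0, 0, 0, 0, 0, 0.6, 0, 0, 0, 0, 0, 0, 0.6, 0, 0, 0, 0, 0, 0, 0.6]
}}

```text
t: 16.85
eef_pos: [0.5018, -0.2016, 0.1131]
tool_rot: [0.0, 0.986, -0.164, -0.0]
contact_force: [0.6, 0.7, -0.2]
gripper_width: 0.598
grasp_force: 0.0
```

{"api": "arm_command", "payload": {
  "commands": [0, 0, -0.01, 0, 0, 0, 0.6, 0, 0, -0.03, 0, 0, 0, 0.6, 0, 0, -0.06, 0, 0, 0, 0.6, 0, 0, -0.1, 0, 0, 0, 0.6, 0, 0, -0.13, 0, 0, 0, 0.6, 0, 0, -0.13, 0, 0, 0, 0.6]
}}

```text
t: 17.45
eef_pos: [0.5046, -0.2024, 0.2488]
tool_rot: [0.001, 0.986, -0.164, 0.005]
contact_force: [0.6, -0.2, -1.3]
gripper_width: 0.601
grasp_force: 0.0
```

{"api": "arm_command", "payload": {
  "commands": [-0.06, 0, 0, 0, 0, 0, 0.6, -0.06, 0, 0, 0, 0, 0, 0.6, -0.06, 0, 0, 0, 0, 0, 0.6, -0.06, 0, 0, 0, 0, 0, 0.6]
}}

```text
t: 17.85
eef_pos: [0.4458, -0.1824, 0.2437]
tool_rot: [0.0, 0.986, -0.164, 0.001]
contact_force: [0.1, 0.6, 0.4]
gripper_width: 0.603
grasp_force: 0.0
```

```bash
python3 -c "
from h import *
o=get_obs();print(o['t'],o['eef_pos'].round(4),o['contact_force'].round(1),o['gripper_width'])
s=read_camera('scene');w=read_camera('wrist');np.save('wF.npy',w,allow_pickle=True)
cv2.imwrite('pics/end.png',np.vstack([cv2.resize(s['img'][170:340,170:370],(420,340)),cv2.resize(w['img'][0:200,160:480],(420,256))])[:,:,::-1])"
```

```text
17.85 [ 0.4458 -0.1824  0.2437] [0.1 0.6 0.4] 0.6034994029243609
```

View pics/end.png

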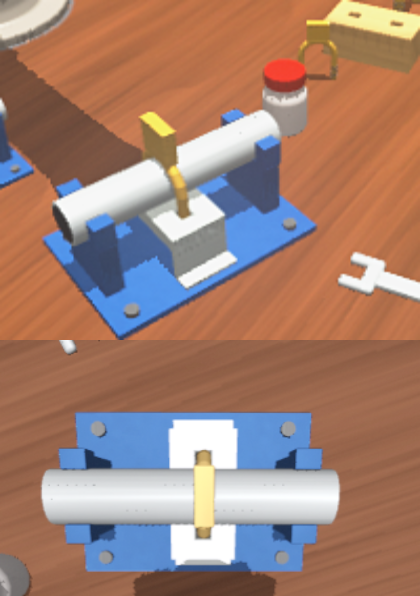

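The U-bolt stands upright with both legs in the holes and its bow on the pipe. The gripper is clear, so I'm handing in.

```bash
python3 -c "
from station import hand_in
print(hand_in())"
```

```text
the job is handed in; nothing more can be done
None
```

The U-bolt is on the pipe with both legs through the bracket holes and its bow pressed home, released and handed in at about 18 s of the 64 s. I aimed at the holes as seen by the wrist camera and went down watching the force, so no touch search was needed. The final push peaked at about 25 N and nothing else was touched.

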